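# Start a cassette reading

### The arm

A 7-joint arm with a two-finger parallel gripper is mounted at the origin on the work surface; the furniture and walls round the work are solid. World frame = base frame: x ahead of the robot, y to its left, z up, the work surface at z = 0. Lengths are in m, angles in rad, forces in N, time in s.
With the tool pointing down it reaches from about 0.4 to 0.85 m from the base axis. Payload 6.9 kg.
Tool frame: the origin (TCP) lies where the fingers leave the gripper's body, on its centre line; the fingertips stand 73 mm ahead of it and the grasp point (between the pads) lies 54 mm ahead of it; y points along the fingers, z is the direction in which the jaws open and shut, and the axes are right-handed (so a half turn about y gives the same grasp; the last joint's range is limited). The gripper opens to 85 mm and grips with 20 to 120 N. Pads are 22 mm wide; open, the fingers measure 114 mm over their backs; the gripper's body (76 mm by 85 mm) begins 54 mm behind the grasp point. The pads swing forward as they close: fully open they stand 13 mm farther back than shut.
Start: joints at [-1.21, 0.507, -0.238, 1.5, 0.126, 1.149, -0.155], TCP at [0.158, 0.605, 0.304] pointing down, gripper open.
Joint ranges: [-3.08, 3.08], [-0.24, 2.05], [-1.43, 1.35], [0, 2.5], [-1.52, 4.66], [0.17, 1.96], [-2.89, 2.89]. Speed limits (rad/s): [2.39, 2.39, 3.14, 3.14, 3.14, 3.14, 3.14].

### API

Orientations are given as a 3x3 rotation matrix whose columns are the frame's x, y, z axes.
In Python, from rig import sensors, vision, workorder gives the robot as it stands.
- The arm moves only by the tool arm_command, never from a script. Its arguments are lists of equal length, an entry for each row: "twist": the turn, a rotation vector about the tool's x, y, z in degrees, a list of three; "linear": the shift along the tool's x, y, z in cm, a list of three; "claw": the finger opening in cm, from 0 to 8.54. In form: {"twist": [[rx, ry, rz], ...], "linear": [[x, y, z], ...], "claw": [claw, ...]}. A call has 1 to 20 rows; each row shifts and turns the commanded pose from where the row before left it, along the tool's axes as they then stand; what a row does not reach is not made up. A row lasts 1/12 s, in which the tool goes at most 41.7 mm and 7.16 degrees, less where a joint would pass 70% of its speed; a pose out of reach is approached as far as the arm can. A call with a gripper value outside its range is refused whole. The fingers move at their own pace and stop on an object; "grip_force" is the grip in N (left out, the last holds). Time passes only in rows, so rows that do not move let the fingers close. It gives the time, the measured TCP pose, the force and the opening at its end, in the units of the state.
- sensors.get_state(): the state, without advancing time (a new reading comes with each control period).
- vision.grab_frame(name): name is "scene" or "top"; returns a dict with "image" (384x512x3 uint8, blue, green, red), "mtx" (3x3 intrinsics, pixels), "eye" and "attitude" of the camera in the world. Camera axes: x right, y down, z forward; pixel columns grow to the right and rows downward; lengths in m; the calibration is good to about 2 mm. A picture is of the moment at which its call begins. There is no depth.
- workorder.finish_job(): hands the job in, once; it reports no verdict.
The state is a dict: "t": time; "joints": joint angles; "dq": joint speeds; "effort": joint torques, N m; "ee_pos": TCP position; "eef_rot": TCP orientation; "contact_force": force on the tool from outside, world axes, zero at the start; "ft_torque": the same for the moment, N m; "finger_gap": finger opening in m.
Only numpy, scipy, OpenCV 4.12 (cv2) and the standard library are available. Lean on these libraries where they do the work, as an engineer would, in place of code of your own. Each camera call takes 0.05 s, during which the arm holds its last target.

### The job

Get the cassette reader going with light fingertip touches, in this order: press the raised near half of the power rocker down until it stops, so that the reader zeroes its optics with the drawer still out; then push the loaded cassette drawer fully home; last, tap the long start bar down and let it spring back. Do not press the round eject key, shove the reader along the table, lift anything, or disturb the sealed cup, the open cup and the timer beside it.

Things in the scene. Friction and masses are not known exactly. Their poses are not given: they have to be found in the camera images.
- reader: test-cassette reader, low white/grey housing, loose on the table, about 2 kg (slides if pushed sideways with over 8 to 14 N). Origin under its centre, +x to its back, +y to its left seen from the front. 140 deep (x) x 230 wide (y) mm; front face at x = -70, turned roughly to the robot; control deck 62 mm above the table; behind x = 0 a display hump rises to 87 mm
- power (a joint): power rocker, grey V-shaped paddle in a black frame on the left of the deck, 48 long (x) x 28 wide (y) mm, hinged across its middle at reader x = -32, y = +75, z = 67 mm. 0 = off: its near half (drawer side) slopes up 0.45 rad. 0.35 rad = on, at its hard stop: near half almost level, far half up. Stays where it is left; about 2 N on the outer end moves it
- power_press (a point): point on the top face of the rocker's near half, 18 mm from the hinge, where to press (moves with the rocker: it goes 6 mm down and under 2 mm outwards from off to on)
- drawer (a joint): cassette drawer in the middle of the reader's front face, a white plate with a test cassette lying in the tray behind it; value = how far it stands out, 0 = fully home against a hard stop, 0.04 m at most. Slides along the reader's x with about 1.2 N of friction and stays where it is left; it starts 20 to 32 mm out.
- drawer_push (a point): centre of the outer (front) face of the drawer's front plate; the plate is 70 mm wide (y), 32 mm high (16 to 48 mm above the table) and 8 mm thick, also outside the housing when home
- start (a joint): long start bar on the right of the deck, 56 mm wide (y) and 20 mm deep (x); value = how far it is pressed, 0 = up, 0.005 m = fully down; springs back, 1.5 N starts it and 4 N takes it fully down
- start_top (a point): centre of the start bar's top face, 69.5 mm above the table when up
- eject (a joint): round eject key, 18 mm across, in the middle of the deck above the drawer, same spring and 5 mm travel as the start bar; not to be pressed
- eject_top (a point): centre of the eject key's top face, 69.5 mm above the table
- sealed_cup: closed specimen cup, 68 mm across, 62 mm tall, origin under its centre; loose, stands to the left of the reader
- open_cup: open specimen cup, 63 mm across, 57 mm tall, origin under its centre; loose, stands to the right of the reader
- wait_timer: square bench timer lying face up, 66 x 66 x 18 mm, origin under its centre; loose, lies to the right of the reader, farther back than the open cup

How it is judged:
On the way, in this order (a step that is already met when the one before it is completed fails the run):
1. the power rocker is pressed on (value of joint power above 0.26 rad), for 0.1 s.
2. the drawer is fully home (value of joint drawer below 0.003 m), for 0.1 s.
3. the start bar is tapped down (value of joint start above 0.003 m).
At the end, for the whole second after the job is handed in: power rocker on (past 0.26 of 0.35 rad), drawer within 3 mm of its stop, start bar sprung back up after its tap, eject key up, the reader at rest within 15 mm of where it stood (value of joint power above 0.26 rad and value of joint drawer below 0.003 m and value of joint each of start, eject below 0.001 m and distance of reader from where it was at the start of the episode below 0.015 m and linear speed of reader below 0.01 m/s); the robot touches nothing.
It fails at once if out of order: the drawer is pushed in (under 10 mm out) before the power is on, or the start bar is pressed before the power is on and the drawer home ((value of joint power below 0.2 rad and value of joint drawer below 0.01 m) or (value of joint start above 0.002 m and (value of joint power below 0.26 rad or value of joint drawer above 0.004 m))).
It fails at once if the eject key is pressed (value of joint eject above 0.0015 m).
It fails at once if the reader is touched hard (over 35 N) (contact force between any of the fingers, the arm and reader above 35 N).
It fails at once if the reader is shoved more than 15 mm or lifted (distance of reader from where it was at the start of the episode above 0.015 m or height (world z) of reader above 0.008 m or angle between reader's own z axis and vertical above 0.08 rad).
It fails at once if the sealed cup, the open cup or the timer is moved (over 15 mm) or tipped (distance of any of sealed_cup, open_cup, wait_timer from where it was at the start of the episode above 0.015 m or angle between any of sealed_cup, open_cup's own z axis and vertical above 0.3 rad).
It also fails if it takes over 45 s, if anything falls off the work surface, if the arm or the gripper's body presses on something with over 40 N, if the wrist force passes 120 N, or if a joint passes its speed limit or range.

## Working session

There is one attempt and no reset: what is moved stays moved. The work goes in short steps, Python scripts to look and compute and a tool call to move; the robot and the scene stay as the last step left them, time stands still between calls to the robot, and variables do not carry over. Pictures are saved under pics/ and viewed, and the job is handed in when it is done.

Besides the shell and the picture viewer there is one more tool, called after "Request:" by a JSON object that holds its "method" and its "body". arm_command: Moves the arm, as the interface text tells. Its arguments: {"type":"object","properties":{"twist":{"type":"array","items":{"type":"array","items":{"type":"number"}}},"linear":{"type":"array","items":{"type":"array","items":{"type":"number"}}},"claw":{"type":"array","items":{"type":"number"}},"grip_force":{"type":"number"}},"required":["twist","linear","claw"]}

```bash
mkdir -p pics; cat > h.py <<'E'
import numpy as np, cv2
from rig import sensors, vision, workorder
E
python3 - <<'E'
from h import *
s=sensors.get_state()
for k in s: print(k,np.round(s[k],4).tolist())
for n in ("scene","top"):
    f=vision.grab_frame(n); cv2.imwrite(f"pics/{n}0.png",f["image"])
    np.savez(f"cam_{n}.npz",mtx=f["mtx"],eye=f["eye"],att=f["attitude"],img=f["image"])
    print(n,np.round(f["mtx"],1).tolist(),np.round(f["eye"],4).tolist(),np.round(f["attitude"],4).tolist())
E
```

```text
t 0.0
joints [-1.2105, 0.5084, -0.2375, 1.5012, 0.1257, 1.1489, -0.1548]
dq [-0.0009, 0.0002, 0.0014, -0.0039, -0.0008, 0.0004, -0.0008]
effort [0.0008, -62.0602, -2.1868, -24.9664, 0.0126, 0.0117, -0.0]
ee_pos [0.1575, 0.6044, 0.303]
eef_rot [[0.9677, -0.0004, 0.252], [-0.252, -0.0018, 0.9677], [0.0001, -1.0, -0.0019]]
contact_force [0.2952, -0.38, 0.1483]
ft_torque [0.0126, -0.0339, 0.0104]
finger_gap 0.0851
scene [[373.4, 0.0, 259.2], [0.0, 373.4, 198.4], [0.0, 0.0, 1.0]] [0.0137, -0.5345, 0.7959] [[0.6025, -0.6221, 0.4999], [-0.798, -0.4812, 0.363], [0.0147, -0.6176, -0.7864]]
top [[439.3, 0.0, 250.4], [0.0, 439.3, 196.4], [0.0, 0.0, 1.0]] [0.4094, -0.1952, 1.108] [[-0.0189, -0.9979, 0.0627], [-0.9998, 0.019, 0.0007], [-0.0019, -0.0627, -0.998]]
```

View pics/scene0.png

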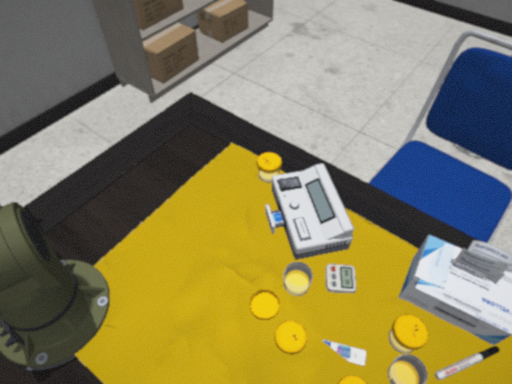

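View pics/top0.png

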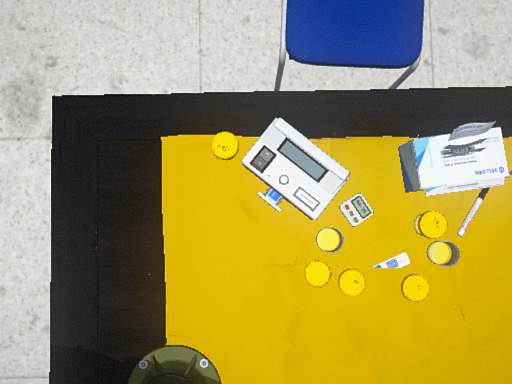

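```bash
python3 - <<'E'
from h import *
t=cv2.imread("pics/top0.png")[105:230,200:350]; cv2.imwrite("pics/topc.png",cv2.resize(t,None,fx=5,fy=5,interpolation=cv2.INTER_CUBIC)[:600])
t=cv2.imread("pics/scene0.png")[140:265,240:370]; cv2.imwrite("pics/scenec.png",cv2.resize(t,None,fx=4.5,fy=4.5,interpolation=cv2.INTER_CUBIC))
E
```

```text
(no output)
```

View pics/topc.png

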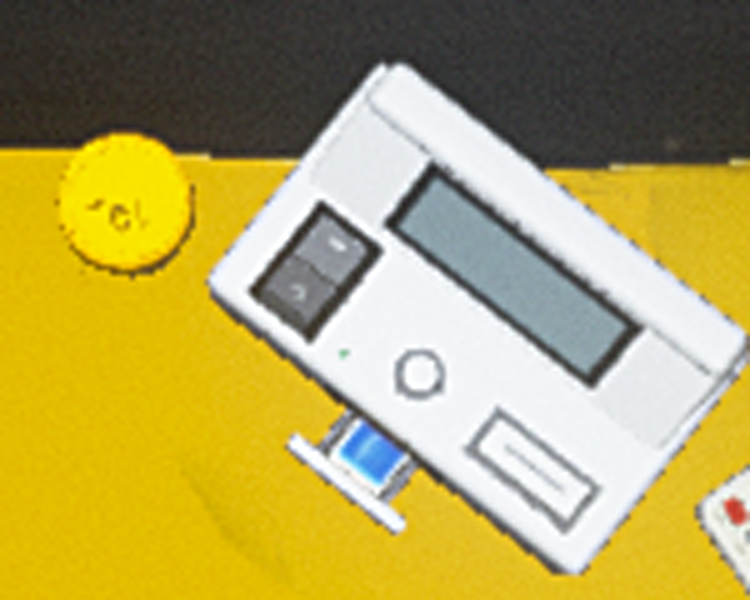

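View pics/scenec.png

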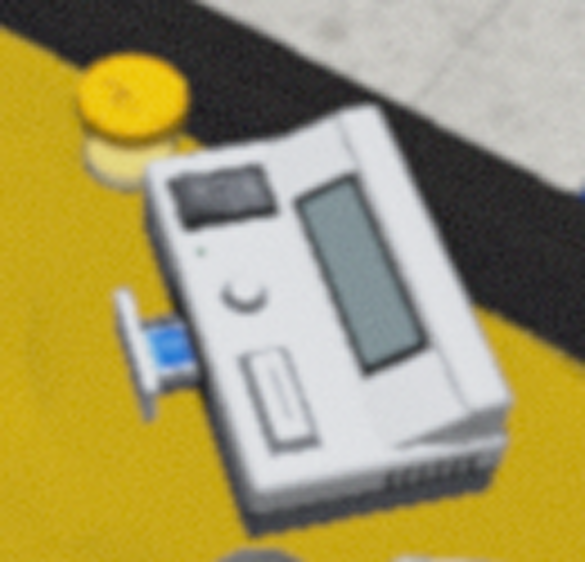

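```bash
cat >> h.py <<'E'
C={n:np.load(f"cam_{n}.npz") for n in ("scene","top")} if __import__("os").path.exists("cam_top.npz") else {}
def proj(n,P):
    c=C[n]; q=(np.atleast_2d(P)-c["eye"])@c["att"]; p=q@c["mtx"].T; return p[:,:2]/p[:,2:]
def ray(n,uv,z):
    c=C[n]; d=c["att"]@np.linalg.solve(c["mtx"],[uv[0],uv[1],1]); e=c["eye"]; return e+d*(z-e[2])/d[2]
def tc(u,v): return ((u+.5)/5-.5+200,(v+.5)/5-.5+105)
def sc(u,v): return ((u+.5)/4.5-.5+240,(v+.5)/4.5-.5+140)
E
python3 - <<'E'
from h import *
from scipy.optimize import least_squares
obs=[("top",tc(212,283),(-70,115,60)),("top",tc(570,572),(-70,-115,60)),("top",tc(316,272),(-32,75,67)),
("scene",sc(148,165),(-70,115,60)),("scene",sc(252,503),(-70,-115,60)),("scene",sc(223,197),(-32,75,67)),
("top",tc(390,63),(70,115,85)),("top",tc(748,338),(70,-115,85)),("scene",sc(370,105),(70,115,85)),("scene",sc(508,402),(70,-115,85)),]
def W(p,L):
    c,s=np.cos(p[2]),np.sin(p[2]); L=np.array(L)/1000
    return np.array([p[0]+c*L[0]-s*L[1],p[1]+s*L[0]+c*L[1],L[2]])
def res(p): return np.concatenate([proj(n,W(p,L))[0]-uv for n,uv,L in obs])
r=least_squares(res,[.6,-.2,-.5],loss="soft_l1"); p=r.x
print(p,np.degrees(p[2])); print(np.round(res(p).reshape(-1,2),1))
np.save("pose.npy",p)
def inv(P):
    c,s=np.cos(p[2]),np.sin(p[2]); d=P[:2]-p[:2]; return np.round(1000*np.array([c*d[0]+s*d[1],-s*d[0]+c*d[1]]),1)
for n,f,u,z in [("top",tc,(420,374),.0695),("scene",sc,(245,292),.0695),("top",tc,(534,469),.0695),("scene",sc,(279,398),.0695),("top",tc,(292,440),.048),("top",tc,(400,530),.048),("scene",sc,(121,292),.048),("scene",sc,(147,375),.048),("scene",sc,(150,415),.016)]:
    P=ray(n,f(*u),z); print(n,u,np.round(P,4),inv(P))
for nm,L in [("power_press",(-48,75,75)),("hinge",(-32,75,67)),("drawer@25",(-103,0,32))]: print(nm,np.round(W(p,L),4))
# cups
for n,u,z in [("top",(225,146),.062),("top",(330,239),.057),("top",(356,210),.018),("top",(240,175),.062)]: print(u,np.round(ray(n,u,z),3))
E
```

```text
[ 0.54102281 -0.30498245 -0.69108061] -39.596002408502926
[[-1.7  0. ]
 [ 2.2  2. ]
 [ 0.5 -0.2]
 [-2.2 -0.7]
 [-0.1 -1.6]
 [-0.6 -0.6]
 [-0.6 -3.5]
 [ 5.   1.8]
 [ 0.1 -2.3]
 [ 3.   3.3]]
top (420, 374) [ 0.5137 -0.274   0.0695] [-40.9   6.5]
scene (245, 292) [ 0.5126 -0.278   0.0695] [-39.1   2.7]
top (534, 469) [ 0.4675 -0.3269  0.0695] [-42.8 -63.7]
scene (279, 398) [ 0.4659 -0.3304  0.0695] [-41.7 -67.5]
top (292, 440) [ 0.4849 -0.2129  0.048 ] [-101.9   35.2]
top (400, 530) [ 0.4404 -0.2642  0.048 ] [-103.6  -32.7]
scene (121, 292) [ 0.4849 -0.2155  0.048 ] [-100.3   33.2]
scene (147, 375) [ 0.4483 -0.2599  0.048 ] [-100.2  -24.4]
scene (150, 415) [ 0.4462 -0.265   0.016 ] [-98.5 -29.7]
power_press [ 0.5518 -0.2166  0.075 ]
hinge [ 0.5642 -0.2268  0.067 ]
drawer@25 [ 0.4617 -0.2393  0.032 ]
(225, 146) [ 0.598 -0.136  0.062]
(330, 239) [ 0.37  -0.382  0.057]
(356, 210) [ 0.439 -0.456  0.018]
(240, 175) [ 0.527 -0.17   0.062]
```

```bash
python3 - <<'E'
from h import *
from scipy.optimize import least_squares
# p: x,y,yaw, ejx, drawer front x, start x, start y
def W(p,L):
    c,s=np.cos(p[2]),np.sin(p[2]); L=np.array(L)/1000
    return np.array([p[0]+c*L[0]-s*L[1],p[1]+s*L[0]+c*L[1],L[2]])
def obs(p):
    e,d,sx,sy=p[3:]*1000
    return [("top",tc(212,283),(-70,115,60)),("top",tc(570,572),(-70,-115,60)),("top",tc(316,272),(-32,75,67)),
("scene",sc(148,165),(-70,115,60)),("scene",sc(252,503),(-70,-115,60)),("scene",sc(223,197),(-32,75,67)),
("top",tc(420,374),(e,0,69.5)),("scene",sc(245,292),(e,0,69.5)),("top",tc(292,440),(d,35,48)),("top",tc(397,530),(d,-35,48)),
("scene",sc(119,292),(d,35,48)),("scene",sc(150,415),(d,-35,16)),("top",tc(534,469),(sx,sy,69.5)),("scene",sc(279,398),(sx,sy,69.5))]
def res(p): return np.concatenate([proj(n,W(p,L))[0]-uv for n,uv,L in obs(p)])
r=least_squares(res,[.54,-.305,-.69,-.04,-.1,-.04,-.07],loss="soft_l1"); p=r.x
print(np.round(p,4),np.degrees(p[2])); print(np.round(res(p).reshape(-1,2),1).tolist())
np.save("pose.npy",p)
for nm,L in [("power_press",(-49,75,76)),("hinge",(-32,75,67)),("drawer",(p[4]*1000,0,32)),("start",(p[5]*1000,p[6]*1000,69.5)),("eject",(p[3]*1000,0,69.5))]: print(nm,np.round(W(p,L),4))
E
```

```text
[ 0.5421 -0.3052 -0.6965 -0.0404 -0.1026 -0.0426 -0.0662] -39.90646636717665
[[-1.6, -0.7], [2.0, 1.6], [0.6, -0.8], [-1.7, -1.0], [-0.1, -2.0], [-0.2, -0.9], [2.3, 1.0], [0.1, 0.6], [-0.2, -0.4], [1.5, -0.2], [-0.3, -0.8], [-0.8, 1.7], [0.8, 0.2], [-0.4, -0.7]]
power_press [ 0.5526 -0.2163  0.076 ]
hinge [ 0.5657 -0.2272  0.067 ]
drawer [ 0.4634 -0.2394  0.032 ]
start [ 0.467  -0.3286  0.0695]
eject [ 0.5111 -0.2793  0.0695]
```

Request:
{"method": "arm_command", "body": {"twist": [[0,6.35,0],[0,6.35,0],[0,6.35,0],[0,6.35,0],[0,0,0],[0,0,0],[0,0,0],[0,0,0],[0,0,0],[0,0,0],[0,0,0],[0,0,0],[0,0,0],[0,0,0],[0,0,0],[0,0,0],[0,0,0],[0,0,0]], "linear": [[0,0,0],[0,0,0],[0,0,0],[0,0,0],[3.5,0,0],[3.5,0,0],[3.5,0,0],[3.5,0,0],[3.5,0,0],[3.5,0,0],[3.5,0,0],[3.5,0,0],[3.5,0,0],[3.5,0,0],[3.5,0,0],[3.5,0,0],[3.5,0,0],[0,0,0]], "claw": [0,0,0,0,0,0,0,0,0,0,0,0,0,0,0,0,0,0], "grip_force": 20}}

```text
t: 1.6
ee_pos: [0.5119, 0.3051, 0.3033]
eef_rot: [[0.759, 0.003, 0.651], [-0.651, -0.005, 0.759], [0.005, -1.0, -0.002]]
contact_force: [0.2, -0.3, 0.5]
finger_gap: 0.0001
```

Request:
{"method": "arm_command", "body": {"twist": [[0,0,0],[0,0,0],[0,0,0],[0,0,0],[0,0,0],[0,0,0],[0,0,0],[0,0,0],[0,0,0],[0,0,0],[0,0,0],[0,0,0],[0,0,0],[0,0,0],[0,0,0],[0,0,0],[0,0,0],[0,0,0],[0,0,0]], "linear": [[2.6,0,-2.6],[2.6,0,-2.6],[2.6,0,-2.6],[2.6,0,-2.6],[2.6,0,-2.6],[2.6,0,-2.6],[2.6,0,-2.6],[2.6,0,-2.6],[2.6,0,-2.6],[2.6,0,-2.6],[2.6,0,-2.6],[2.6,0,-2.6],[2.6,0,-2.6],[2.6,0,-2.6],[0.6,2.5,-0.5],[0,2.5,0],[0,2.5,0],[0,2.5,0],[0,0,0]], "claw": [0,0,0,0,0,0,0,0,0,0,0,0,0,0,0,0,0,0,0]}}

```text
t: 3.18
ee_pos: [0.55, -0.2071, 0.199]
eef_rot: [[0.766, -0.008, 0.643], [-0.643, 0.003, 0.766], [-0.008, -1.0, -0.003]]
contact_force: [-1.5, 1.2, -1.0]
finger_gap: 0.0001
```

```bash
cat >> h.py <<'E'
def look(tag,top=(105,230,200,350),scene=(140,265,240,370)):
    for n,b,k in (("top",top,4),("scene",scene,4)):
        im=vision.grab_frame(n)["image"][b[0]:b[1],b[2]:b[3]]
        cv2.imwrite(f"pics/{n}_{tag}.png",cv2.resize(im,None,fx=k,fy=k,interpolation=cv2.INTER_CUBIC))
    s=sensors.get_state()
    for k in ("t","joints","ee_pos","eef_rot","contact_force"): print(k,np.round(s[k],4).tolist())
E
python3 -c "
from h import *
look('a')"
```

```text
t 3.2833
joints [0.2835, 0.5461, 0.0551, 1.7331, -0.0376, 0.8657, 1.2278]
ee_pos [0.5521, -0.2079, 0.2035]
eef_rot [[0.7661, -0.0022, 0.6427], [-0.6427, 0.0007, 0.7661], [-0.0021, -1.0, -0.0008]]
contact_force [0.8004, 0.3562, -0.5238]
```

View pics/scene_a.png

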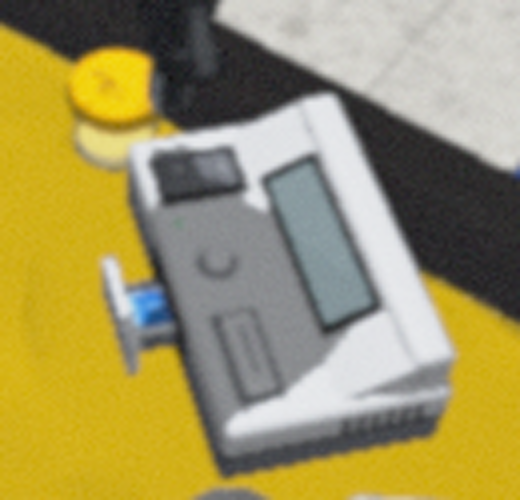

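View pics/top_a.png

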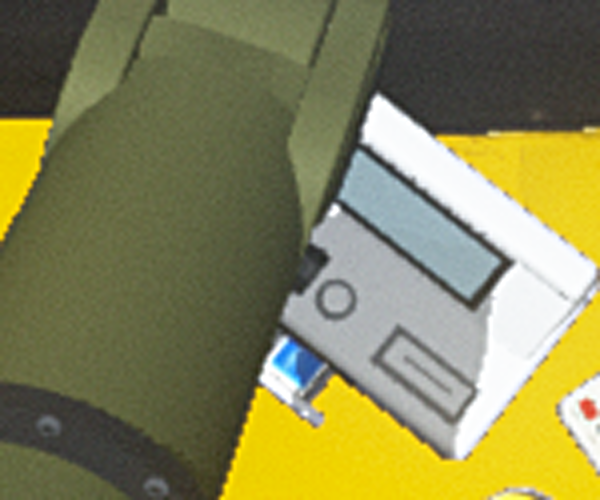

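Request:
{"method": "arm_command", "body": {"twist": [[0,0,0],[0,0,0],[0,0,0],[0,0,0]], "linear": [[0.6,0,-0.6],[0,1.5,0],[0,1.5,0],[0,0,0]], "claw": [0,0,0,0]}}

```text
t: 3.62
ee_pos: [0.5528, -0.2172, 0.1735]
eef_rot: [[0.766, -0.001, 0.643], [-0.643, -0.0, 0.766], [-0.001, -1.0, -0.001]]
contact_force: [-0.4, -0.2, 0.5]
finger_gap: -0.0003
```

```bash
python3 -c "
from h import *
look('b')
s=sensors.get_state()
t=s['ee_pos']+s['eef_rot']@np.array([0,.073,0]); p=proj('scene',t)[0]; print(t,p,(p-[240,140]+.5)*4)"
```

```text
t 3.7167
joints [0.2996, 0.5843, 0.0524, 1.7532, -0.0398, 0.8038, 1.2433]
ee_pos [0.5535, -0.2172, 0.1752]
eef_rot [[0.7659, 0.0012, 0.643], [-0.643, -0.0007, 0.7659], [0.0013, -1.0, 0.0003]]
contact_force [0.3743, 0.9767, 1.0292]
[ 0.55362157 -0.21725685  0.10218819] [284.07157688 174.31608172] [178.28630752 139.26432689]
```

View pics/scene_b.png

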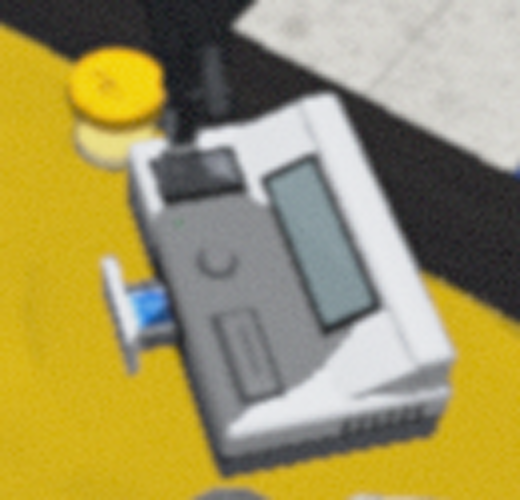

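Request:
{"method": "arm_command", "body": {"twist": [[0,0,0],[0,0,0],[0,0,0],[0,0,0],[0,0,0]], "linear": [[0,0.8,0],[0,0.7,0],[0,0.4,0],[0,0.4,0],[0,0,0]], "claw": [0,0,0,0,0]}}

```text
t: 4.13
ee_pos: [0.5529, -0.2165, 0.1501]
eef_rot: [[0.766, -0.001, 0.643], [-0.643, 0.0, 0.766], [-0.001, -1.0, -0.0]]
contact_force: [-0.0, -0.6, 0.7]
finger_gap: 0.0002
```

```bash
python3 -c "
from h import *
look('c')"
```

```text
t 4.2333
joints [0.301, 0.6148, 0.0495, 1.7768, -0.0417, 0.7514, 1.2446]
ee_pos [0.553, -0.2166, 0.1507]
eef_rot [[0.7661, -0.0004, 0.6428], [-0.6428, 0.0001, 0.7661], [-0.0003, -1.0, -0.0002]]
contact_force [0.0052, -0.2365, 0.6171]
```

View pics/scene_c.png

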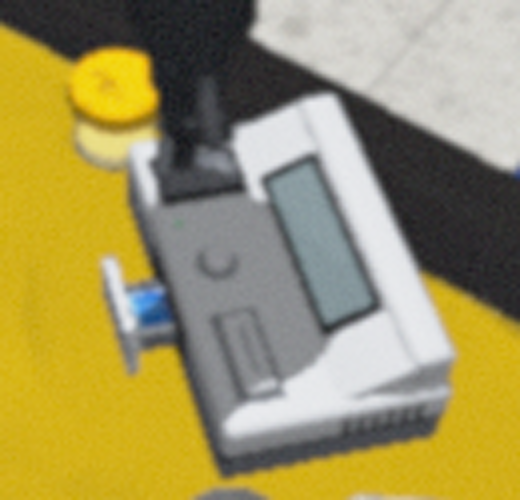

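Request:
{"method": "arm_command", "body": {"twist": [[0,0,0],[0,0,0],[0,0,0]], "linear": [[0,0.2,0],[0,0.2,0],[0,0,0]], "claw": [0,0,0]}}

```text
t: 4.48
ee_pos: [0.5529, -0.2164, 0.1467]
eef_rot: [[0.766, -0.0, 0.643], [-0.643, 0.0, 0.766], [-0.001, -1.0, -0.0]]
contact_force: [0.1, -0.5, 0.4]
finger_gap: 0.0001
```

Request:
{"method": "arm_command", "body": {"twist": [[0,0,0],[0,0,0],[0,0,0]], "linear": [[0,0.15,0],[0,0.15,0],[0,0,0]], "claw": [0,0,0]}}

```text
t: 4.73
ee_pos: [0.553, -0.2165, 0.1436]
eef_rot: [[0.766, -0.0, 0.643], [-0.643, 0.0, 0.766], [-0.0, -1.0, -0.0]]
contact_force: [0.4, 0.4, 0.6]
finger_gap: -0.0
```

```bash
python3 -c "
from h import *
look('d',scene=(140,220,250,330))"
```

```text
t 4.8333
joints [0.3015, 0.6238, 0.0487, 1.783, -0.0421, 0.7356, 1.245]
ee_pos [0.5532, -0.2167, 0.1438]
eef_rot [[0.766, 0.0002, 0.6428], [-0.6428, -0.0003, 0.766], [0.0003, -1.0, -0.0001]]
contact_force [-0.6019, 0.2539, -0.2067]
```

View pics/scene_d.png

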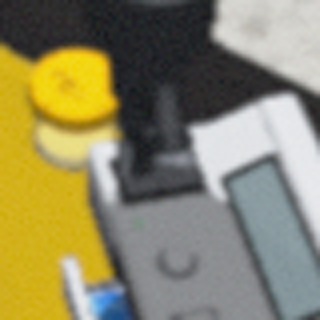

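Request:
{"method": "arm_command", "body": {"twist": [[0,0,0],[0,0,0],[0,0,0]], "linear": [[0,0.15,0],[0,0,0],[0,0,0]], "claw": [0,0,0]}}

```text
t: 5.08
ee_pos: [0.5532, -0.2167, 0.1423]
eef_rot: [[0.766, 0.0, 0.643], [-0.643, -0.0, 0.766], [0.0, -1.0, -0.0]]
contact_force: [0.5, -0.6, -0.2]
finger_gap: -0.0
```

Request:
{"method": "arm_command", "body": {"twist": [[0,0,0],[0,0,0],[0,0,0]], "linear": [[0,0.15,0],[0,0,0],[0,0,0]], "claw": [0,0,0]}}

```text
t: 5.33
ee_pos: [0.5532, -0.2168, 0.1417]
eef_rot: [[0.766, 0.001, 0.643], [-0.643, -0.0, 0.766], [0.001, -1.0, 0.0]]
contact_force: [-2.2, 1.6, 8.3]
finger_gap: -0.0002
```

Request:
{"method": "arm_command", "body": {"twist": [[0,0,0],[0,0,0],[0,0,0],[0,0,0],[0,0,0],[0,0,0]], "linear": [[0,0.1,0],[0,0,0],[0,-2,0],[0,-3.5,0],[0,-3.5,0],[0,0,0]], "claw": [0,0,0,0,0,0]}}

```text
t: 5.83
ee_pos: [0.5556, -0.2179, 0.2364]
eef_rot: [[0.766, 0.01, 0.643], [-0.643, -0.004, 0.766], [0.01, -1.0, 0.003]]
contact_force: [1.0, -0.2, 0.8]
finger_gap: -0.0001
```

```bash
python3 -c "
from h import *
look('e',scene=(140,265,240,370))"
```

```text
t 5.9333
joints [0.2952, 0.5199, 0.058, 1.6915, -0.0359, 0.9277, 1.2396]
ee_pos [0.5537, -0.2169, 0.2314]
eef_rot [[0.766, 0.0034, 0.6428], [-0.6428, -0.0012, 0.766], [0.0034, -1.0, 0.0012]]
contact_force [-0.0625, -0.3363, -1.0419]
```

View pics/scene_e.png

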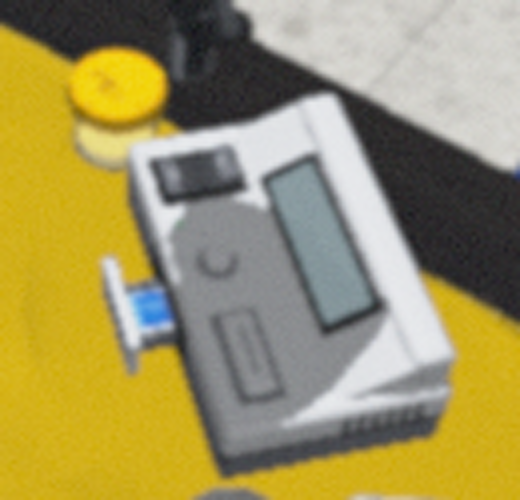

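```bash
python3 - <<'E'
from h import *
b=(168,195,268,308)
a=cv2.imread("pics/scene0.png")[b[0]:b[1],b[2]:b[3]]
c=vision.grab_frame("scene")["image"]; cv2.imwrite("pics/scene_e_full.png",c); c=c[b[0]:b[1],b[2]:b[3]]
cv2.imwrite("pics/cmp.png",cv2.resize(np.hstack([a,c]),None,fx=9,fy=9,interpolation=cv2.INTER_CUBIC))
E
```

```text
(no output)
```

View pics/cmp.png

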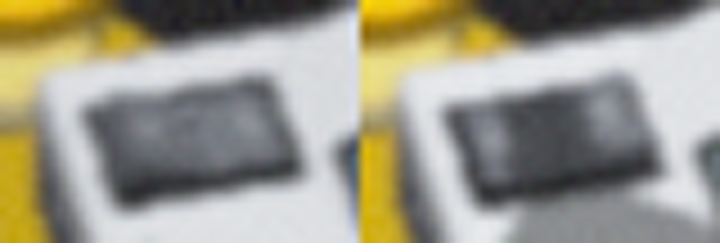

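Request:
{"method": "arm_command", "body": {"twist": [[0,0,0],[0,0,0],[0,0,0],[0,0,0],[0,0,0],[0,0,0],[0,0,0],[0,0,0],[0,0,0],[0,0,0]], "linear": [[-2.15,0,-1.88],[-2.15,0,-1.88],[-2.15,0,-1.88],[-2.15,0,-1.88],[0,3,0],[0,3,0],[0,3,0],[0,2.5,0],[0,0,0],[0,0,0]], "claw": [0,0,0,0,0,0,0,0,0,0]}}

```text
t: 6.82
ee_pos: [0.4377, -0.2184, 0.1134]
eef_rot: [[0.766, -0.005, 0.643], [-0.643, 0.002, 0.766], [-0.005, -1.0, -0.001]]
contact_force: [0.1, 0.0, 0.9]
finger_gap: 0.0
```

```bash
python3 -c "
from h import *
look('f',scene=(140,265,230,360),top=(105,230,200,350))
s=sensors.get_state()
t=s['ee_pos']+s['eef_rot']@np.array([0,.073,0]); print(t)
p=np.load('pose.npy'); c,q=np.cos(p[2]),np.sin(p[2]); d=t[:2]-p[:2]; print(c*d[0]+q*d[1],-q*d[0]+c*d[1])
"
```

```text
t 6.9167
joints [0.3828, 0.5546, 0.0444, 2.079, -0.0477, 0.5088, 1.3348]
ee_pos [0.4391, -0.2191, 0.1155]
eef_rot [[0.766, 0.0001, 0.6429], [-0.6429, -0.0001, 0.766], [0.0001, -1.0, -0.0001]]
contact_force [1.0723, -0.1619, 0.7642]
[ 0.43907432 -0.2191344   0.04247702]
-0.13426163417110407 -6.610633563856882e-05
```

View pics/scene_f.png

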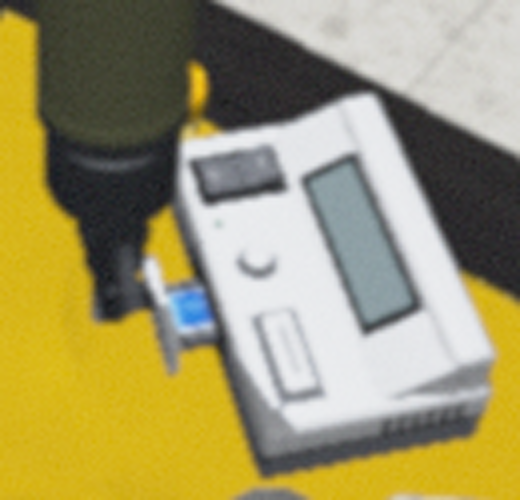

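View pics/top_f.png

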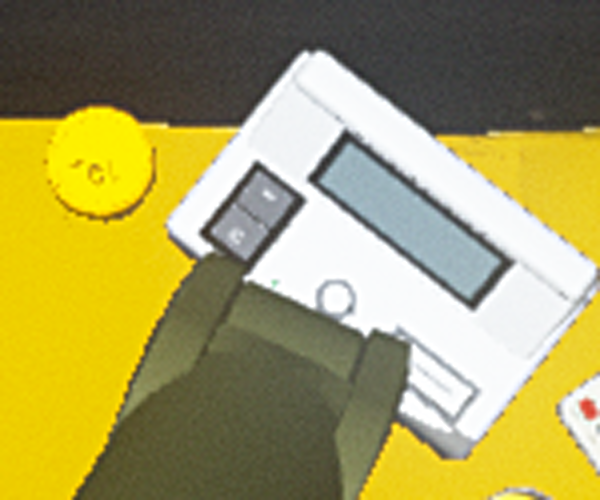

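```bash
python3 - <<'E'
from h import *
b=(168,195,268,308); r=[]
S=vision.grab_frame("scene")["image"];T=vision.grab_frame("top")["image"]
for i,(n,im) in enumerate((("scene",S),("top",T))):
    b=[(168,198,268,308),(140,175,245,280)][i]
    a=cv2.imread(f"pics/{n}0.png")
    r.append(cv2.resize(np.hstack([x[b[0]:b[1],b[2]:b[3]] for x in (a,im)]),(760,290),interpolation=cv2.INTER_CUBIC))
cv2.imwrite("pics/cmp2.png",np.vstack(r))
E
```

```text
(no output)
```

View pics/cmp2.png

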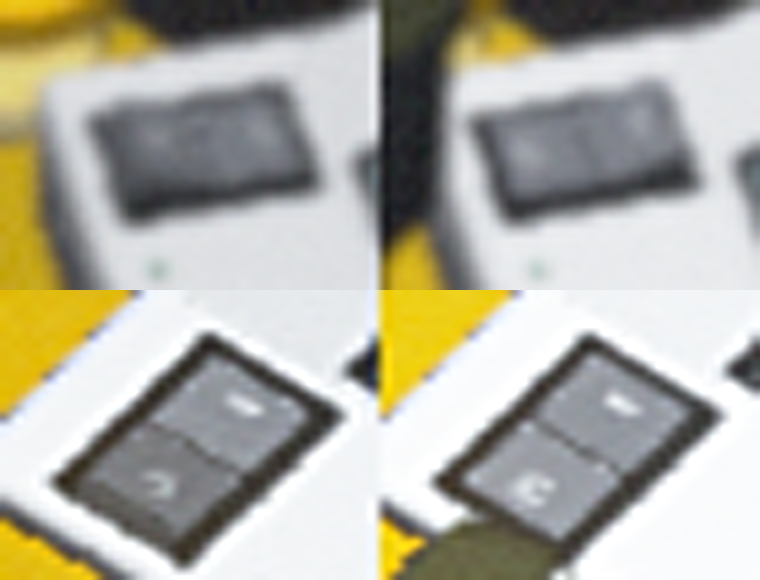

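Request:
{"method": "arm_command", "body": {"twist": [[0,0,0],[0,0,0],[0,0,0],[0,0,0],[0,0,0],[0,0,0],[0,0,0],[0,0,0],[0,0,0]], "linear": [[0,0.8,0],[0,0.8,0],[0,0,0],[0.7,0,0],[0.7,0,0],[0.5,0,0],[0.5,0,0],[0.4,0,0],[0,0,0]], "claw": [0,0,0,0,0,0,0,0,0]}}

```text
t: 7.77
ee_pos: [0.4612, -0.2377, 0.099]
eef_rot: [[0.766, 0.001, 0.643], [-0.643, -0.001, 0.766], [0.001, -1.0, 0.0]]
contact_force: [-0.2, 0.2, 0.1]
finger_gap: -0.0001
```

```bash
cat >> h.py <<'E'
def loc():
    s=sensors.get_state(); t=s['ee_pos']+s['eef_rot']@np.array([0,.073,0])
    p=np.load('pose.npy'); c,q=np.cos(p[2]),np.sin(p[2]); d=t[:2]-p[:2]; F=s['contact_force']
    print('local mm',np.round(1000*np.array([c*d[0]+q*d[1],-q*d[0]+c*d[1],t[2]]),1),'F',np.round([c*F[0]+q*F[1],-q*F[0]+c*F[1],F[2]],1),'t',s['t'])
E
python3 -c "
from h import *
loc();look('g',scene=(140,265,230,360)); loc()"
```

```text
local mm [-1.054e+02 -1.000e-01  2.600e+01] F [-0.3 -0.   0.1] t 7.7667
t 7.8667
joints [0.4014, 0.6087, 0.0405, 2.0216, -0.047, 0.5117, 1.3481]
ee_pos [0.4605, -0.2372, 0.0989]
eef_rot [[0.7659, 0.0003, 0.6429], [-0.6429, -0.0003, 0.7659], [0.0004, -1.0, -0.0]]
contact_force [-0.436, 1.0617, 0.1423]
local mm [-1.062e+02 -1.000e-01  2.590e+01] F [-1.   0.5  0.1] t 7.8667
```

View pics/scene_g.png

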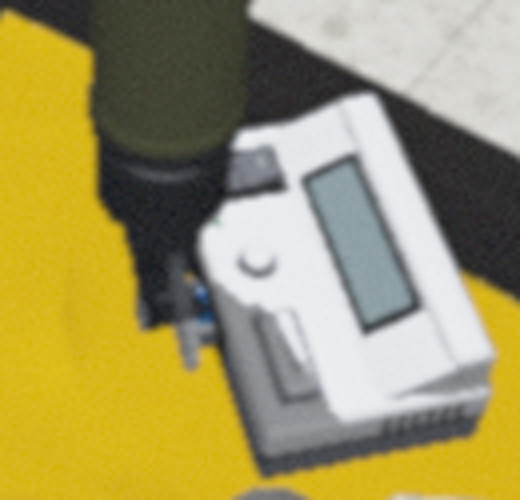

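Request:
{"method": "arm_command", "body": {"twist": [[0,0,0],[0,0,0],[0,0,0],[0,0,0]], "linear": [[0.4,0,0],[0.4,0,0],[0.3,0,0],[0,0,0]], "claw": [0,0,0,0]}}

```text
t: 8.2
ee_pos: [0.4693, -0.2445, 0.0989]
eef_rot: [[0.766, 0.001, 0.643], [-0.643, -0.0, 0.766], [0.001, -1.0, -0.0]]
contact_force: [-0.2, 0.8, 0.4]
finger_gap: 0.0
```

Request:
{"method": "arm_command", "body": {"twist": [[0,0,0],[0,0,0],[0,0,0]], "linear": [[0.15,0,0],[0.15,0,0],[0,0,0]], "claw": [0,0,0]}}

```text
t: 8.45
ee_pos: [0.4712, -0.2461, 0.0989]
eef_rot: [[0.766, 0.0, 0.643], [-0.643, -0.0, 0.766], [0.0, -1.0, -0.0]]
contact_force: [0.5, 0.9, -0.5]
finger_gap: 0.0001
```

```bash
python3 -c "
from h import *
loc()"
```

```text
local mm [-92.3  -0.1  25.9] F [-0.2  1.  -0.5] t 8.45
```

Request:
{"method": "arm_command", "body": {"twist": [[0,0,0],[0,0,0],[0,0,0]], "linear": [[0.1,0,0],[0.1,0,0],[0,0,0]], "claw": [0,0,0]}}

```text
t: 8.7
ee_pos: [0.4727, -0.2474, 0.0989]
eef_rot: [[0.766, 0.0, 0.643], [-0.643, -0.0, 0.766], [0.0, -1.0, -0.0]]
contact_force: [-1.5, 0.1, -1.0]
finger_gap: -0.0001
```

Request:
{"method": "arm_command", "body": {"twist": [[0,0,0],[0,0,0],[0,0,0]], "linear": [[0.05,0,0],[0,0,0],[0,0,0]], "claw": [0,0,0]}}

```text
t: 8.95
ee_pos: [0.473, -0.2476, 0.0989]
eef_rot: [[0.766, 0.0, 0.643], [-0.643, -0.0, 0.766], [0.0, -1.0, -0.0]]
contact_force: [-0.4, 0.6, -0.7]
finger_gap: 0.0002
```

Request:
{"method": "arm_command", "body": {"twist": [[0,0,0],[0,0,0],[0,0,0]], "linear": [[0.05,0,0],[0,0,0],[0,0,0]], "claw": [0,0,0]}}

```text
t: 9.2
ee_pos: [0.4734, -0.2479, 0.0989]
eef_rot: [[0.766, 0.0, 0.643], [-0.643, -0.0, 0.766], [0.0, -1.0, 0.0]]
contact_force: [-0.7, 0.7, -0.5]
finger_gap: 0.0004
```

```bash
python3 -c "
from h import *
loc()"
```

```text
local mm [-89.5  -0.1  25.9] F [-1.   0.1 -0.5] t 9.2
```

Request:
{"method": "arm_command", "body": {"twist": [[0,0,0],[0,0,0]], "linear": [[0.07,0,0],[0,0,0]], "claw": [0,0]}}

```text
t: 9.37
ee_pos: [0.4735, -0.2479, 0.0988]
eef_rot: [[0.766, -0.001, 0.643], [-0.643, 0.001, 0.766], [-0.001, -1.0, -0.0]]
contact_force: [-1.9, 1.3, 3.3]
finger_gap: -0.0002
```

Request:
{"method": "arm_command", "body": {"twist": [[0,0,0],[0,0,0]], "linear": [[0.07,0,0],[0,0,0]], "claw": [0,0]}}

```text
t: 9.53
ee_pos: [0.4735, -0.248, 0.0988]
eef_rot: [[0.766, -0.002, 0.643], [-0.643, 0.001, 0.766], [-0.003, -1.0, -0.0]]
contact_force: [-3.1, 3.9, 3.2]
finger_gap: 0.0001
```

```bash
python3 -c "
from h import *
loc();look('h',scene=(140,265,230,360)); loc()"
```

```text
local mm [-89.5  -0.1  25.8] F [-4.9  1.   3.2] t 9.5333
t 9.6333
joints [0.4108, 0.6255, 0.0397, 1.9761, -0.0457, 0.5432, 1.3552]
ee_pos [0.4736, -0.248, 0.0988]
eef_rot [[0.7662, -0.002, 0.6426], [-0.6426, 0.0014, 0.7662], [-0.0024, -1.0, -0.0002]]
contact_force [-4.1459, 3.6323, 4.5207]
local mm [-89.5  -0.1  25.8] F [-5.5  0.1  4.5] t 9.6333
```

View pics/scene_h.png

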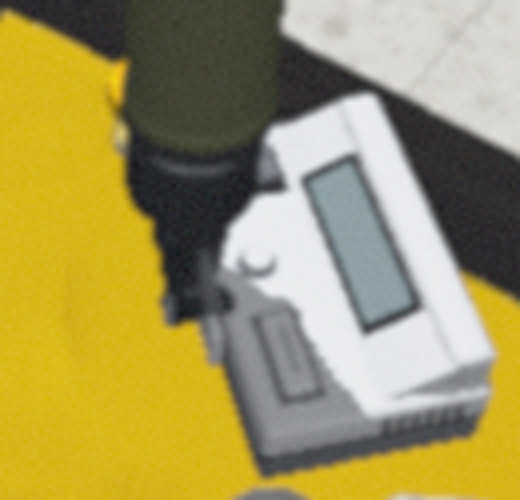

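Request:
{"method": "arm_command", "body": {"twist": [[0,0,0],[0,0,0],[0,0,0],[0,0,0],[0,0,0],[0,0,0],[0,0,0],[0,0,0]], "linear": [[-1,0,0],[-1.5,0,0],[-1.5,0,0],[0,-2,0],[0,-3,0],[0,-3,0],[0,-2,0],[0,0,0]], "claw": [0,0,0,0,0,0,0,0]}}

```text
t: 10.3
ee_pos: [0.446, -0.2244, 0.2031]
eef_rot: [[0.766, 0.008, 0.643], [-0.643, -0.004, 0.766], [0.008, -1.0, 0.002]]
contact_force: [0.9, -0.5, -0.8]
finger_gap: -0.0001
```

```bash
python3 -c "
from h import *
loc();look('i',scene=(140,265,230,360)); loc()"
```

```text
local mm [-125.     0.5  130.1] F [ 1.   0.2 -0.8] t 10.3
t 10.4
joints [0.3749, 0.4292, 0.0591, 1.9793, -0.0367, 0.7308, 1.3285]
ee_pos [0.4445, -0.2235, 0.1997]
eef_rot [[0.766, 0.003, 0.6429], [-0.6429, -0.0015, 0.766], [0.0032, -1.0, 0.0008]]
contact_force [-0.37, 0.3988, 0.2136]
local mm [-1.271e+02  1.000e-01  1.267e+02] F [-0.5  0.1  0.2] t 10.4
```

View pics/scene_i.png

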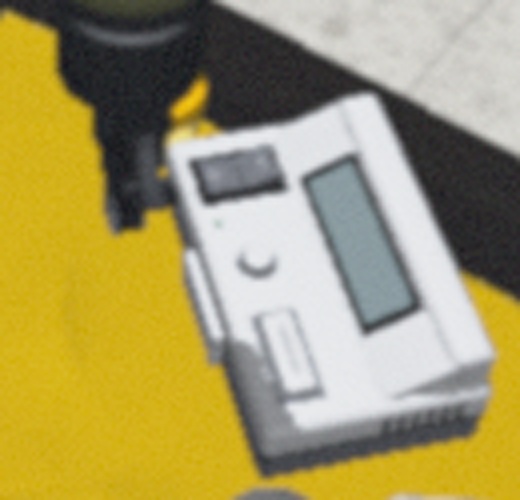

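View pics/top_i.png

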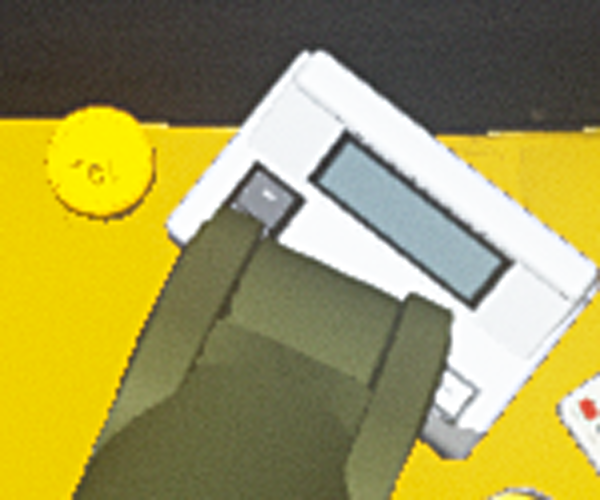

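```bash
python3 - <<'E'
from h import *
p=np.load('pose.npy'); c,q=np.cos(p[2]),np.sin(p[2])
def l(P): d=P[:2]-p[:2]; return np.round(1000*np.array([c*d[0]+q*d[1],-q*d[0]+c*d[1]]),1)
for x in (-78,-81):
  for y,z in ((35,48),(-35,48),(-35,16)):
    P=np.array([p[0]+c*x/1e3-q*y/1e3,p[1]+q*x/1e3+c*y/1e3,z/1e3]); print(x,y,z,np.round((proj('scene',P)[0]-[230,140]+.5)*4,0))
im=cv2.imread("pics/scene_i.png")[220:400,150:270]; cv2.imwrite("pics/z.png",cv2.resize(im,None,fx=3.3,fy=3.3))
E
```

```text
-78 35 48 [183. 250.]
-78 -35 48 [212. 340.]
-78 -35 16 [209. 369.]
-81 35 48 [178. 251.]
-81 -35 48 [207. 341.]
-81 -35 16 [204. 370.]
```

View pics/z.png

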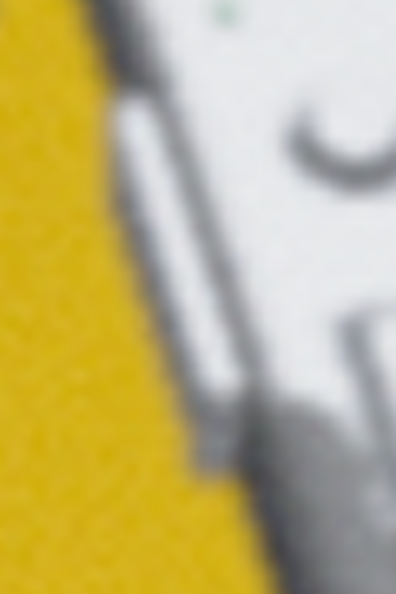

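Request:
{"method": "arm_command", "body": {"twist": [[0,0,0],[0,0,0],[0,0,0],[0,0,0],[0,0,0],[0,0,0],[0,0,0]], "linear": [[2.1,0,-1.6],[2.1,0,-1.6],[2.1,0,-1.7],[2.1,0,-1.7],[0,1.5,0],[0,0,0],[0,0,0]], "claw": [0,0,0,0,0,0,0]}}

```text
t: 10.98
ee_pos: [0.4649, -0.3268, 0.1819]
eef_rot: [[0.766, -0.003, 0.643], [-0.643, 0.003, 0.766], [-0.004, -1.0, -0.0]]
contact_force: [0.4, 0.8, 0.3]
finger_gap: -0.0
```

```bash
python3 -c "
from h import *
loc();look('j',scene=(140,265,230,360)); loc()
s=sensors.get_state()
t=s['ee_pos']+s['eef_rot']@np.array([0,.073,0]); p=proj('scene',t)[0]; print((p-[230,140]+.5)*4)"
```

```text
local mm [-45.7 -66.1 108.9] F [-0.2  0.9  0.3] t 10.9833
t 11.0833
joints [0.5318, 0.5424, 0.0567, 1.8124, -0.0419, 0.7896, 1.4838]
ee_pos [0.4656, -0.3265, 0.1834]
eef_rot [[0.7668, -0.0011, 0.6419], [-0.6419, 0.0013, 0.7668], [-0.0017, -1.0, 0.0003]]
contact_force [0.506, -0.329, -0.698]
local mm [-45.1 -65.3 110.4] F [ 0.6  0.1 -0.7] t 11.0833
[289.63247299 310.56927697]
```

View pics/scene_j.png

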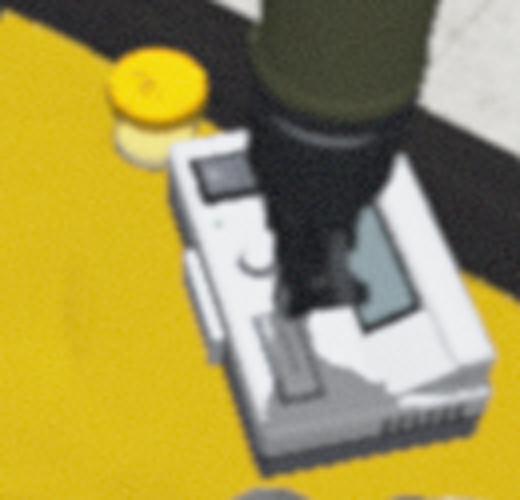

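Request:
{"method": "arm_command", "body": {"twist": [[0,0,0],[0,0,0],[0,0,0],[0,0,0],[0,0,0]], "linear": [[0.2,1.2,0],[0,1.2,0],[0,0.8,0],[0,0,0],[0,0,0]], "claw": [0,0,0,0,0]}}

```text
t: 11.5
ee_pos: [0.4671, -0.3284, 0.1514]
eef_rot: [[0.766, -0.001, 0.642], [-0.642, 0.001, 0.766], [-0.001, -1.0, -0.0]]
contact_force: [0.3, 0.2, -0.1]
finger_gap: -0.0002
```

```bash
python3 -c "
from h import *
loc();look('k',scene=(140,265,230,360)); loc()"
```

```text
local mm [-42.7 -65.9  78.4] F [ 0.1  0.4 -0.1] t 11.5
t 11.6
joints [0.5358, 0.5858, 0.0535, 1.837, -0.0449, 0.7194, 1.487]
ee_pos [0.4675, -0.3289, 0.1523]
eef_rot [[0.7662, 0.0005, 0.6426], [-0.6426, -0.0004, 0.7662], [0.0007, -1.0, 0.0001]]
contact_force [-0.6013, 0.8442, -0.1826]
local mm [-42.  -66.   79.3] F [-1.   0.3 -0.2] t 11.6
```

View pics/scene_k.png

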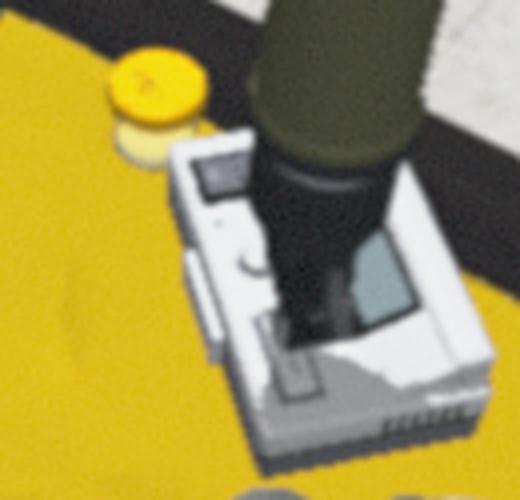

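```bash
python3 - <<'E'
from h import *
s=sensors.get_state(); t=s['ee_pos']+s['eef_rot']@np.array([0,.073,0]); R=s['eef_rot']
for o in [(0,0,0),(11,0,0),(-11,0,0),(0,0,15),(0,0,-15),(11,-20,-15),(11,-20,15),(11,-30,-25),(11,-40,-35),(11,-40,35),(11,0,-15)]:
    p=proj('scene',t+R@(np.array(o)/1e3))[0]; print(o,np.round((p-[230,140]+.5)*4))
im=cv2.imread("pics/scene_k.png")[180:380,230:430]; cv2.imwrite("pics/z2.png",cv2.convertScaleAbs(cv2.resize(im,None,fx=3,fy=3),alpha=2.2,beta=20))
E
```

```text
(0, 0, 0) [290. 342.]
(11, 0, 0) [308. 338.]
(-11, 0, 0) [271. 345.]
(0, 0, 15) [282. 321.]
(0, 0, -15) [297. 363.]
(11, -20, -15) [320. 340.]
(11, -20, 15) [304. 298.]
(11, -30, -25) [327. 344.]
(11, -40, -35) [335. 349.]
(11, -40, 35) [297. 249.]
(11, 0, -15) [316. 359.]
```

View pics/z2.png

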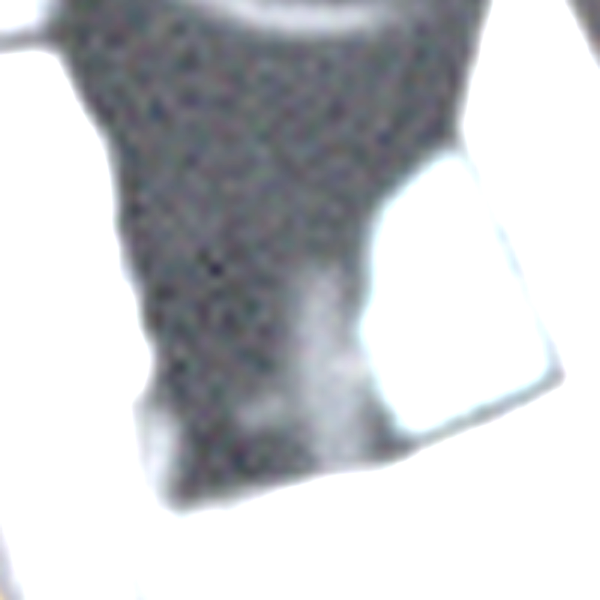

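Request:
{"method": "arm_command", "body": {"twist": [[0,0,0],[0,0,0],[0,0,0],[0,0,0],[0,0,0]], "linear": [[0,0.5,0],[0,0.3,0],[0,0.2,0],[0,0.1,0],[0,0,0]], "claw": [0,0,0,0,0]}}

```text
t: 12.02
ee_pos: [0.4672, -0.3289, 0.1408]
eef_rot: [[0.766, -0.0, 0.643], [-0.643, 0.0, 0.766], [-0.0, -1.0, -0.0]]
contact_force: [-0.5, -0.2, 1.8]
finger_gap: -0.0003
```

```bash
python3 -c "
from h import *
loc()"
```

```text
local mm [-42.3 -66.2  67.8] F [-0.3 -0.5  1.8] t 12.0167
```

Request:
{"method": "arm_command", "body": {"twist": [[0,0,0],[0,0,0],[0,0,0]], "linear": [[0,0.15,0],[0,0.1,0],[0,0,0]], "claw": [0,0,0]}}

```text
t: 12.27
ee_pos: [0.4672, -0.3289, 0.1384]
eef_rot: [[0.766, -0.0, 0.643], [-0.643, -0.0, 0.766], [0.0, -1.0, -0.0]]
contact_force: [-0.2, 0.9, 2.9]
finger_gap: -0.0003
```

```bash
python3 -c "
from h import *
loc()"
```

```text
local mm [-42.3 -66.2  65.4] F [-0.7  0.6  2.9] t 12.2667
```

Request:
{"method": "arm_command", "body": {"twist": [[0,0,0],[0,0,0],[0,0,0]], "linear": [[0,0.1,0],[0,0.05,0],[0,0,0]], "claw": [0,0,0]}}

```text
t: 12.52
ee_pos: [0.4672, -0.3289, 0.1372]
eef_rot: [[0.766, 0.0, 0.643], [-0.643, -0.0, 0.766], [0.0, -1.0, 0.0]]
contact_force: [-1.6, 1.3, 5.1]
finger_gap: 0.0002
```

Request:
{"method": "arm_command", "body": {"twist": [[0,0,0],[0,0,0],[0,0,0],[0,0,0],[0,0,0],[0,0,0],[0,0,0],[0,0,0],[0,0,0],[0,0,0]], "linear": [[0,-1,0],[0,-3,0],[0,-3.5,0],[0,-3.5,0],[0,-3,0],[-3,0,0],[-3,0,0],[-3,0,0],[0,0,0],[0,0,0]], "claw": [0,0,0,0,0,0,0,0,0,0]}}

```text
t: 13.35
ee_pos: [0.3974, -0.2704, 0.2777]
eef_rot: [[0.766, 0.001, 0.643], [-0.643, -0.0, 0.766], [0.001, -1.0, 0.0]]
contact_force: [0.7, -0.7, -0.1]
finger_gap: 0.0003
```

```bash
python3 -c "
from h import *
look('l',scene=(140,300,230,370)); loc()"
```

```text
t 13.45
joints [0.4971, 0.3115, 0.0666, 1.9072, -0.0255, 0.9219, 1.4485]
ee_pos [0.399, -0.2716, 0.2775]
eef_rot [[0.766, 0.0015, 0.6428], [-0.6428, -0.001, 0.766], [0.0018, -1.0, 0.0002]]
contact_force [0.9911, -0.1972, 0.4941]
local mm [-131.2  -66.   204.5] F [0.9 0.5 0.5] t 13.45
```

View pics/scene_l.png

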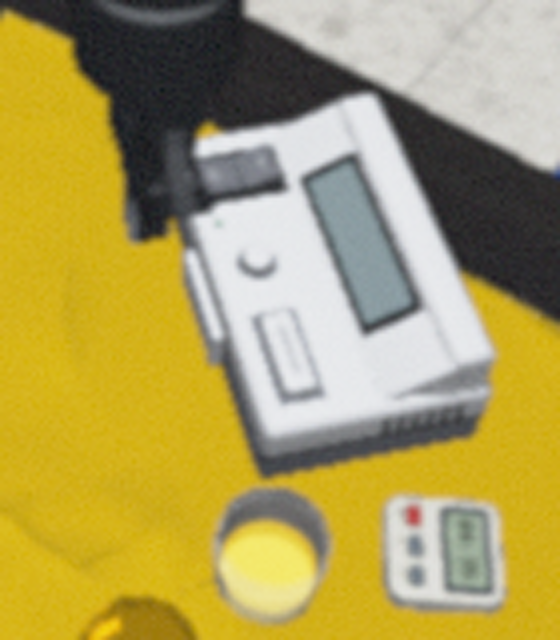

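View pics/top_l.png

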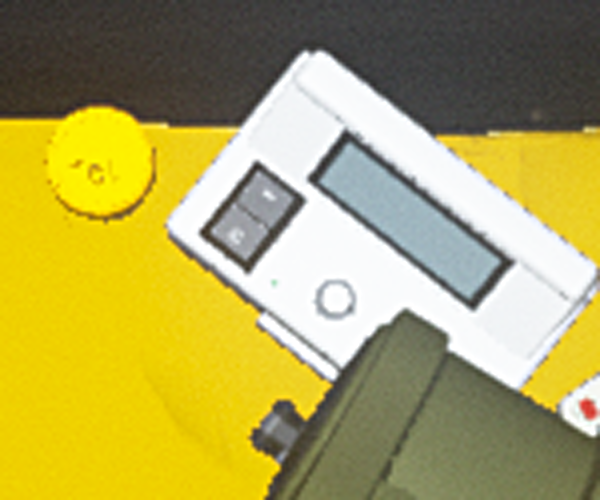

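```bash
python3 -c "
from h import *
print(workorder.finish_job())"
```

```text
the job is handed in; nothing more can be done
None
```

I did the three steps in order with the closed fingertips and handed the job in at about 13.5 s; no verdict was reported.

1. **Power rocker:** I pressed the near half down until force appeared at 8 N, with the fingertip 68.7 mm above the table, then 1 mm further. Before-and-after pictures show the near half now about level.
2. **Drawer:** I pushed it in until about 5.5 N built up with the fingertip no longer advancing. The front plate's corners then sat within about 1 mm of where they should be at home (reader x = -78 mm).
3. **Start bar:** I pressed it through its full travel, to about 5 N, and lifted off. The last scene picture shows it back up.

In the last pictures the eject key is up, and the reader, sealed cup, open cup and timer look unmoved. The arm is clear of everything.

- **Rocker angle:** I judged the rocker's on position from the stop force, the fingertip height and the pictures. I did not measure the angle in radians.
- **Upward force at the drawer stop:** The wrist also read up to 4.5 N upward there. I took this to be friction on the plate, because the pictures showed nothing else touching.
- **Pose fit:** The fit of the reader's position left residuals of up to about 2.5 pixels (roughly 6 mm at worst). The contact points still came where the fit predicted.

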